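# Close up the padlock row and shut the keeper

## Task

Push the row of four brass padlocks along the work rail, all together as one row, until the first is hard against the end stop and no gap is left; then push the keeper arm's knob round until the keeper is fully shut across the rail behind the last padlock. Do it all by pushing with the fingertips: do not lift or tip the padlocks, do not let the row come apart, and leave the latches, hasp plate and key blank where they lie.

Things in the scene. Friction and masses are not known exactly. Their poses are not given: they have to be found in the camera images.
- rail: Fixed work rail: hardwood board 110 (x) x 320 (y) x 12 mm with an aluminium U-channel 27 mm wide inside along its middle, from y = -158 mm (open end) to the end stop (steel block 46 mm wide, 42 mm high). Origin: centre of the board's underside, on the bench; y towards the stop, z up. Channel floor 16 mm, wall tops (4 mm thick) 24 mm above the bench. Home padlock centres: y = 115, 75, 35, -5 mm.
- stop_face (a point): Centre of the end stop's face that the first padlock must meet: at x = 0, y = +135 mm in the rail's frame, 32 mm above the bench; axes as the rail.
- lock1: Brass four-wheel combination padlock standing in the channel, steel shackle up. Body 24 mm across the rail (x), 40 mm along it (y), 32 mm high, flat end faces; shackle top at 59 mm; about 0.18 kg (varies). Origin: centre of the underside, 16 mm above the bench; z up, y along the rail to the stop. Nearest the end stop.
- lock2: Brass four-wheel combination padlock standing in the channel, steel shackle up. Body 24 mm across the rail (x), 40 mm along it (y), 32 mm high, flat end faces; shackle top at 59 mm; about 0.18 kg (varies). Origin: centre of the underside, 16 mm above the bench; z up, y along the rail to the stop. Second from the end stop.
- lock3: Brass four-wheel combination padlock standing in the channel, steel shackle up. Body 24 mm across the rail (x), 40 mm along it (y), 32 mm high, flat end faces; shackle top at 59 mm; about 0.18 kg (varies). Origin: centre of the underside, 16 mm above the bench; z up, y along the rail to the stop. Third from the end stop.
- lock4: Brass four-wheel combination padlock standing in the channel, steel shackle up. Body 24 mm across the rail (x), 40 mm along it (y), 32 mm high, flat end faces; shackle top at 59 mm; about 0.18 kg (varies). Origin: centre of the underside, 16 mm above the bench; z up, y along the rail to the stop. Last in the row, farthest from the end stop; its free end face is the one to push.
- keeper (a joint): Flat steel keeper arm, 12 mm wide, 26 to 31 mm above the bench, turning level on the rail about keeper_pivot. 0 rad = shut (dead stop): arm along the rail's -x, square across the channel, 4 mm behind the last padlock of a home row. Grows anticlockwise from above: at 1.57 it points to the rail's -y; 2.4 is its limit, swung clear. Light friction (0.5 N at the knob); it stays where left.
- keeper_knob (a point): Middle of the black upright knob near the keeper's free end: a round post 12 mm in diameter, 70 mm from the pivot, from 31 to 56 mm above the bench; this point is 44 mm above the bench. Push it sideways to swing the keeper.
- keeper_pivot (a point): Keeper's upright pivot axis at the arm's top face: at x = +40 mm, y = -35 mm in the rail's frame, 31 mm above the bench. The shut arm reaches 70 mm from here to the knob, beside an 8 mm thick, 29.5 mm high fixed rest pin at x = -25.5, y = -25 mm, against which its edge rests.
- latch1: Chrome suitcase latch lying loose on the bench, 62 x 28 x 13 mm; origin at the centre of its underside. To be left alone.
- latch2: The other chrome suitcase latch, same size. To be left alone.
- hasp: Black steel hasp plate lying loose on the bench, 36 x 90 x 4 mm; origin at the centre of its underside. To be left alone.
- key_blank: Squat pewter key blank lying loose on the bench, 57 mm long, 24 mm wide, 5 mm thick; origin on its underside, 30 mm from the bow's end. To be left alone.
Things that resemble listed ones, but are neither listed nor needed, are in the scene too. What is shaped like the lock4 but orange or turquoise is not meant.

How it is judged:
By the outcome, as a careful person would: the job done as asked, in the order asked, and still so for the second after the job is handed in, with the robot touching nothing.
It also fails if it takes over 48 s, if anything falls off the work surface, if the arm or the gripper's body presses on something with over 40 N, if the wrist force passes 120 N, or if a joint passes its speed limit or range.

## Robot

A 7-joint arm with a two-finger parallel gripper is mounted at the origin on the work surface. World frame = base frame: x ahead of the robot, y to its left, z up, the work surface at z = 0. Lengths are in m, angles in rad, forces in N, time in s.
With the tool pointing down it reaches from about 0.425 to 1.025 m from the base axis. Payload 9.4 kg.
Tool frame: the origin (TCP) lies midway between the tips of the shut fingers; the grasp point (between the pads) lies 19 mm behind it; x points along the fingers, y is the direction in which the jaws open and shut, and the axes are right-handed (so a half turn about x gives the same grasp; the last joint's range is limited). The gripper opens to 85 mm and grips with 20 to 120 N. Pads are 22 mm wide; open, the fingers measure 114 mm over their backs; the gripper's body (76 mm by 85 mm) begins 54 mm behind the grasp point. The pads swing forward as they close: fully open they stand 13 mm farther back than shut.
Start: joints at [-1.398, 0.599, -0.003, 1.599, 0.002, 0.943, -0.08], TCP at [0.179, 0.702, 0.231] pointing down, gripper open.
Joint ranges: [-2.57, 2.57], [-0.35, 1.97], [-1.29, 1.29], [0.11, 2.56], [-1.05, 4.19], [0.11, 1.86], [-2.63, 2.63]. Speed limits (rad/s): [2.22, 2.22, 3.01, 3.01, 3.14, 3.14, 3.14].

## Interface

Orientations are given as a unit quaternion [x, y, z, w].
In Python, from plant import env gives the robot as it stands. The module is installed in compiled form; this text tells all that it offers.
- The arm moves only by the tool drive_tool, never from a script. Its argument "series" is a list of rows, each a list of 7 numbers: the finger opening in mm, from 0 to 85.4, then the shift along the tool's x, y, z in mm, then the turn, a rotation vector about the tool's x, y, z in rad. A call has 1 to 5 rows; each row shifts and turns the commanded pose from where the row before left it, along the tool's axes as they then stand; what a row does not reach is not made up. A row lasts 1/10 s, in which the tool goes at most 50 mm and 8.59 degrees, less where a joint would pass 70% of its speed; a pose out of reach is approached as far as the arm can. A call is refused whole if a number of a shift passes 50 or a number of a turn 0.15, either way. A call with a gripper value outside its range is refused whole. The fingers move at their own pace and stop on an object; the grip force is fixed at half the most. Time passes only in rows, so rows that do not move let the fingers close. It gives the time, the measured TCP pose, the force and the opening at its end, in the units of the state.
- env.get_obs(): the state, without advancing time (a new reading comes with each control period).
- env.get_image(name): name is "scene" or "top" or "wrist"; returns (picture, depth): 420x560x3 uint8, blue, green, red; 420x560 float32, m along the optical axis (not along the pixel's ray), 0 where there is no reading.
- env.calibration(name): a dict with "camera_matrix" (3x3 intrinsics, pixels), "origin" and "orientation" of the camera in the world; the wrist camera has in their place "tool_from_camera" (4x4, takes a point from camera to tool coordinates, whose origin is the TCP and whose axes are the tool frame's). Camera axes: x right, y down, z forward; pixel columns grow to the right and rows downward; lengths in m; the calibration is good to about 2 mm. A picture is of the moment at which its call begins: read the wrist's pose just before it. calibration takes no time and is no camera call.
- env.sign_off(): hands the job in, once; it reports no verdict.
The state is a dict: "time": time; "joints": joint angles; "qvel": joint speeds; "joint_efforts": joint torques, N m; "position": TCP position; "tool_rot": TCP orientation; "contact_force": force on the tool from outside, world axes, zero at the start; "torque": the same for the moment, N m; "gripper_width": finger opening in m.
Only numpy, scipy, OpenCV 4.12 (cv2) and the standard library are available. Lean on these libraries where they do the work, as an engineer would, in place of code of your own. Each camera call takes 0.05 s, during which the arm holds its last target.

## Working session

There is one attempt and no reset: what is moved stays moved. The work goes in short steps, Python scripts to look and compute and a tool call to move; the robot and the scene stay as the last step left them, time stands still between calls to the robot, and variables do not carry over. Pictures are saved under pics/ and viewed, and the job is handed in when it is done.

Besides the shell and the picture viewer there is one more tool, called after "Emit:" in YAML: its name, and indented under it one key for each argument. drive_tool: Moves the arm, as the interface text tells. Its arguments: {"type":"object","properties":{"series":{"type":"array"}},"required":["series"]}

```bash
mkdir -p pics; cat > h.py <<'E'
import numpy as np,cv2
from scipy.spatial.transform import Rotation as R
from plant import env
def cam(n):
    c=env.calibration(n);return c
def shot(n,f):
    o=env.get_obs()
    im,d=env.get_image(n);cv2.imwrite('pics/'+f+'.png',im);np.savez('pics/'+f+'.npz',im=im,d=d,p=o['position'],q=o['tool_rot'])
    return im,d
E
python3 - <<'E'
from h import *
print(env.get_obs())
for n in ['top','scene','wrist']:print(n,env.calibration(n))
shot('top','t0');shot('scene','s0')
print(env.get_obs()['time'])
E
```

```text
{'time': 0.0, 'joints': array([-1.39771798,  0.60017397, -0.00256511,  1.60010937,  0.00179563,
        0.94289065, -0.07980886]), 'qvel': array([ 9.73037387e-04, -4.52727523e-04, -1.57031562e-03, -4.05509549e-04,
        6.74844926e-05,  2.00160852e-03,  6.07806277e-04]), 'joint_efforts': array([ 1.10120800e-04, -7.76422691e+01,  1.56526275e+00, -2.58007550e+01,
        1.24149519e-02,  9.20716528e-03, -7.07078385e-06]), 'position': array([0.17909923, 0.70205497, 0.23038867]), 'tool_rot': array([ 0.08749998,  0.70162629, -0.08861548,  0.70157793]), 'contact_force': array([-0.09182428,  0.07865592,  0.79273652]), 'torque': array([0.03102894, 0.00440066, 0.01617381]), 'gripper_width': 0.08533873404816245}
top {'camera_matrix': array([[485.29134651,   0.        , 272.83285479],
       [  0.        , 485.29134651, 213.64858584],
       [  0.        ,   0.        ,   1.        ]]), 'origin': array([ 0.45433231, -0.02073502,  0.81592508]), 'orientation': array([-0.70169539,  0.71009583, -0.04131678,  0.04099277])}
scene {'camera_matrix': array([[379.44440493,   0.        , 278.2380432 ],
       [  0.        , 379.44440493, 203.26391092],
       [  0.        ,   0.        ,   1.        ]]), 'origin': array([0.80781801, 0.25080433, 0.5684323 ]), 'orientation': array([ 0.36778628,  0.8746163 , -0.28849587, -0.12864567])}
wrist {'camera_matrix': array([[315.78588875,   0.        , 277.78002545],
       [  0.        , 315.78588875, 212.80687722],
       [  0.        ,   0.        ,   1.        ]]), 'tool_from_camera': array([[ 1.02582449e-03, -3.01160819e-01,  9.53572813e-01,
        -1.41797128e-01],
       [ 9.99999473e-01,  3.52665704e-04, -9.64388709e-04,
        -9.21784124e-04],
       [-4.58563344e-05,  9.53573299e-01,  3.01161022e-01,
        -7.70356253e-02],
       [ 0.00000000e+00,  0.00000000e+00,  0.00000000e+00,
         1.00000000e+00]])}
0.1
```

View pics/t0.png

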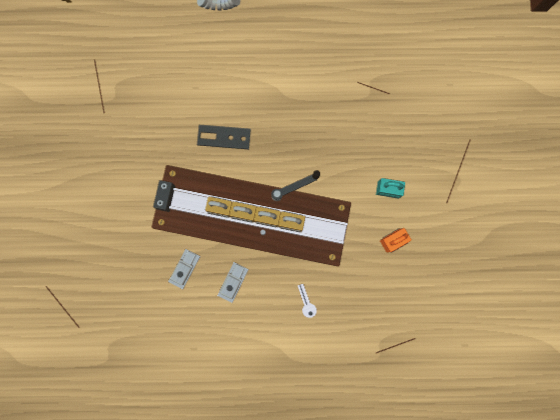

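View pics/s0.png

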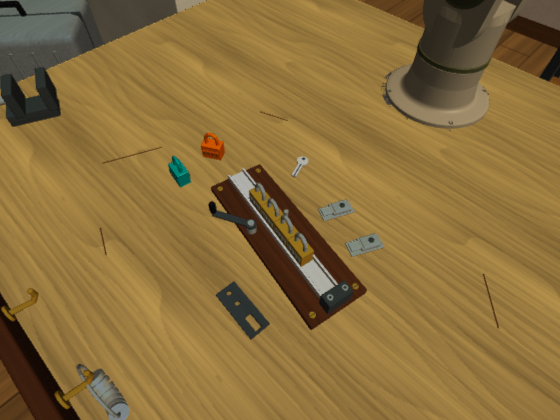

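```bash
cat >> h.py <<'E'
def unproj(n,u,v,z):
    c=env.calibration(n);K=c['camera_matrix'];r=R.from_quat(c['orientation']);o=c['origin']
    d=r.apply(np.linalg.inv(K)@np.array([u,v,1.]));return o+d*(z-o[2])/d[2]
def proj(n,P):
    c=env.calibration(n);K=c['camera_matrix'];r=R.from_quat(c['orientation'])
    p=r.inv().apply(np.atleast_2d(P)-c['origin']);q=p@K.T;return q[:,:2]/q[:,2:]
E
python3 - <<'E'
from h import *
f=np.load('pics/t0.npz');im=f['im'];d=f['d']
cv2.imwrite('pics/t0z.png',cv2.resize(im[155:280,145:360],None,fx=3.7,fy=3.7,interpolation=cv2.INTER_CUBIC))
im2=np.load('pics/s0.npz')['im']
cv2.imwrite('pics/s0z.png',cv2.resize(im2[150:335,175:385],None,fx=3.2,fy=3.2,interpolation=cv2.INTER_CUBIC))
# corners at z=.012
for uv in [(167,166),(351,203),(340,266),(152,228)]: print(uv,unproj('top',*uv,.012))
# height check
c=env.calibration('top');print(R.from_quat(c['orientation']).as_matrix())
b,g,r=[im[...,i].astype(int) for i in range(3)]
m=((r<90)&(r>g+15)).astype(np.uint8)
m[:150]=0;m[290:]=0;m[:,:140]=0;m[:,370:]=0
m=cv2.morphologyEx(m,cv2.MORPH_OPEN,np.ones((3,3)))
p=cv2.findNonZero(m);rect=cv2.minAreaRect(p);bx=cv2.boxPoints(rect);print(bx)
W=[unproj('top',*q,.012) for q in bx];
for w in W:print(w)
W=np.array(W);print('ctr',W.mean(0),[np.linalg.norm(W[i]-W[i-1]) for i in range(4)])
E
```

```text
(167, 166) [0.63145675 0.15593756 0.012     ]
(351, 203) [ 0.56475521 -0.15257293  0.012     ]
(340, 266) [ 0.46026167 -0.1312522   0.012     ]
(152, 228) [0.52676311 0.17945811 0.012     ]
[[-1.18863418e-02 -9.93154570e-01  1.16201183e-01]
 [-9.99929328e-01  1.18330031e-02 -1.14887450e-03]
 [-2.33998996e-04 -1.16206626e-01 -9.93225033e-01]]
[[152.86417 228.54277]
 [165.70164 164.9135 ]
 [351.0433  202.30699]
 [338.2058  265.93628]]
[0.52584065 0.17800645 0.012     ]
[0.63335111 0.15815402 0.012     ]
[ 0.56592389 -0.15268114  0.012     ]
[ 0.46040113 -0.12830027  0.012     ]
ctr [0.54637919 0.01379476 0.012     ] [np.float64(0.31321898723017605), np.float64(0.10932803495749065), np.float64(0.31806434347116014), np.float64(0.10830272684742047)]
```

View pics/t0z.png

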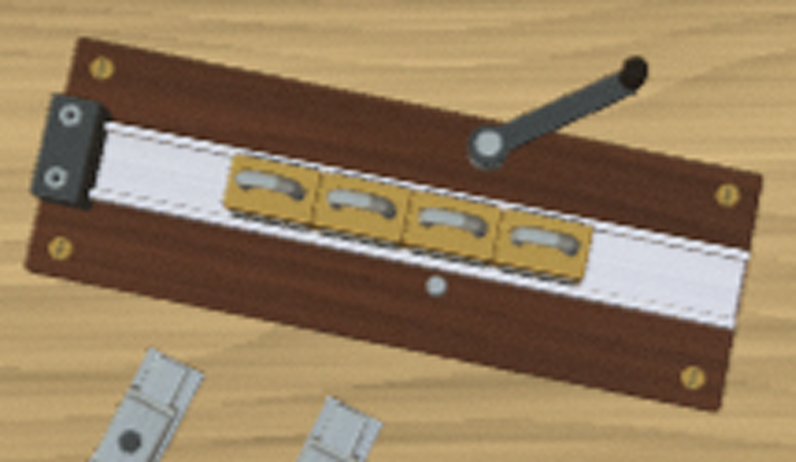

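View pics/s0z.png

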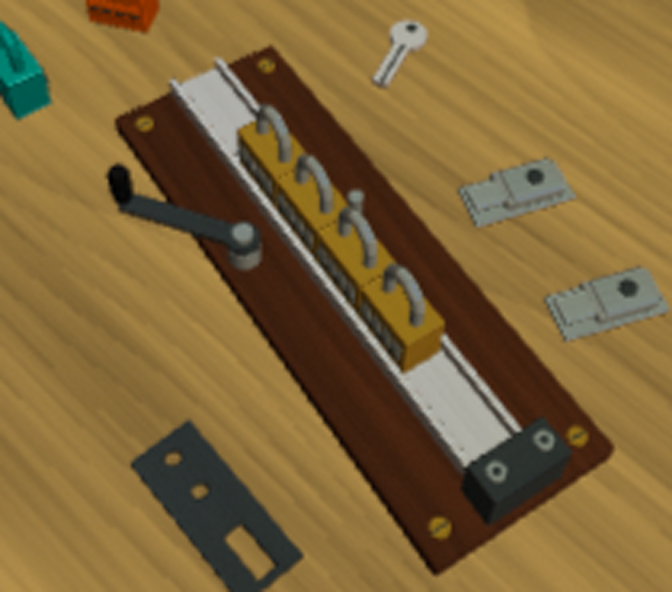

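```bash
python3 - <<'E'
from h import *
from scipy.optimize import least_squares
M=np.array([[55,160,12],[55,-160,12],[-55,-160,12],[-55,160,12]])/1e3
def up(z,s,o):return (np.array(z)+.5)/s-.5+np.array(o)
T=up([(78,38),(762,175),(719,411),(27,270)],3.7,(145,155))
S=up([(434,572),(118,122),(272,47),(612,455)],3.2,(175,150))
piv=np.array([[40,-35,31]])/1e3
Tp=up([(488,144)],3.7,(145,155))
def world(p,X):
    c,s=np.cos(p[2]),np.sin(p[2]);return np.c_[p[0]+c*X[:,0]-s*X[:,1],p[1]+s*X[:,0]+c*X[:,1],X[:,2]]
for use in [('top',),('scene',),('top','scene')]:
    def res(p):
        r=[]
        if 'top' in use:r+=[proj('top',world(p,M))-T]
        if 'scene' in use:r+=[proj('scene',world(p,M))-S]
        return np.concatenate(r).ravel()
    s=least_squares(res,[.546,.014,.2]);print(use,s.x,np.round(s.fun,1))
    print('piv',proj('top',world(s.x,piv)),Tp,world(s.x,piv))
p=s.x
np.save('rail.npy',p)
def rail(P):
    c,s=np.cos(p[2]),np.sin(p[2]);dx,dy=P[0]-p[0],P[1]-p[1];return np.array([c*dx+s*dy,-s*dx+c*dy])*1e3
k=up([(636,66)],3.7,(145,155))[0];print('knob top',unproj('top',*k,.056),rail(unproj('top',*k,.056)))
for z in [(588,232),(583,284),(503,214),(411,196),(320,175),(232,157),(228,208)]:
    q=up([z],3.7,(145,155))[0];print(z,rail(unproj('top',*q,.048)))
E
```

```text
('top',) [ 0.54709187  0.01406708 -0.21150504] [-0.5 -0.6  1.2 -0.4  0.8  0.6 -1.5  0.3]
piv [[276.81636628 193.75795268]] [[276.52702703 193.55405405]] [[ 0.57885291 -0.02855024  0.031     ]]
('scene',) [ 0.54812759  0.01617053 -0.22333446] [-0.4  1.  -1.1 -0.8  0.5 -0.4  0.9 -0.5]
piv [[275.75467859 193.45068211]] [[276.52702703 193.55405405]] [[ 0.57938228 -0.02681952  0.031     ]]
('top', 'scene') [ 0.54761782  0.01504539 -0.21732193] [-0.7 -1.4  0.7 -0.2 -0.1  0.8 -2.1 -0.6 -0.   0.  -1.7 -1.  -0.2 -0.8
  0.9 -1.7]
piv [[276.32883961 193.5960493 ]] [[276.52702703 193.55405405]] [[ 0.57913042 -0.02775597  0.031     ]]
knob top [ 0.60841932 -0.09197107  0.056     ] [ 82.4457314  -91.38952205]
(588, 232) [  8.73025272 -85.62724917]
(583, 284) [-13.69633084 -87.94208449]
(503, 214) [  8.90945322 -48.25205293]
(411, 196) [ 8.47339526 -7.83308178]
(320, 175) [ 9.4019368  32.53882004]
(232, 157) [ 9.31806679 71.46497182]
(228, 208) [-12.70977946  68.27969729]
```

```bash
cat >> h.py <<'E'
RP=np.load('rail.npy')
def r2w(x,y):
    c,s=np.cos(RP[2]),np.sin(RP[2]);return np.array([RP[0]+(c*x-s*y)/1e3,RP[1]+(s*x+c*y)/1e3])
def w2r(P):
    c,s=np.cos(RP[2]),np.sin(RP[2]);dx,dy=P[0]-RP[0],P[1]-RP[1];return np.array([c*dx+s*dy,-s*dx+c*dy])*1e3
def plan(x,y,z,zr):
    "goal in rail mm; zr = direction angle of tool z in the rail frame (rad, 90deg = toward stop)"
    o=env.get_obs();p=o['position'];r=R.from_quat(o['tool_rot'])
    a=zr+RP[2];zx=np.array([np.cos(a),np.sin(a),0]);X=np.array([0,0,-1.]);Y=np.cross(zx,X)
    g=R.from_matrix(np.c_[X,Y,zx])
    d=np.r_[r2w(x,y),z/1e3]-p
    print('t',round(o['time'],2),'rail now',np.round(w2r(p),1),'z',round(p[2]*1e3,1),'f',np.round(o['contact_force'],1),'w',round(o['gripper_width']*1e3,1))
    print(' shift tool-now',np.round(r.inv().apply(d)*1e3,1),'shift in goal axes',np.round(g.inv().apply(d)*1e3,1),'turn tool',np.round((r.inv()*g).as_rotvec(),3),'j',np.round(o['joints'],2))
E
python3 - <<'E'
from h import *
RP[2]=-.2173
o=env.get_obs();print(R.from_quat(o['tool_rot']).as_matrix().round(2))
for zr in [np.pi/2,-np.pi/2,0,np.pi]:
    plan(0,-130,150,zr)
print(r2w(0,-130),r2w(82,-91))
E
```

```text
[[-0.    0.25  0.97]
 [-0.    0.97 -0.25]
 [-1.   -0.    0.  ]]
t 0.1 rail now [-507.9  591.4] z 230.5 f [-0.5 -0.  -0.4] w 85.3
 shift tool-now [  81.6 -704.5  531. ] shift in goal axes [  80.5 -507.9 -721.4] turn tool [-1.603e+00 -1.000e-03  1.000e-03] j [-1.4   0.6  -0.    1.6   0.    0.94 -0.08]
t 0.1 rail now [-507.9  591.4] z 230.5 f [-0.5 -0.  -0.4] w 85.3
 shift tool-now [  81.6 -704.5  531. ] shift in goal axes [ 80.5 507.9 721.4] turn tool [1.538e+00 1.000e-03 1.000e-03] j [-1.4   0.6  -0.    1.6   0.    0.94 -0.08]
t 0.1 rail now [-507.9  591.4] z 230.5 f [-0.5 -0.  -0.4] w 85.3
 shift tool-now [  81.6 -704.5  531. ] shift in goal axes [  80.5 -721.4  507.9] turn tool [-0.032  0.     0.001] j [-1.4   0.6  -0.    1.6   0.    0.94 -0.08]
t 0.1 rail now [-507.9  591.4] z 230.5 f [-0.5 -0.  -0.4] w 85.3
 shift tool-now [  81.6 -704.5  531. ] shift in goal axes [  80.5  721.4 -507.9] turn tool [ 3.109e+00  2.000e-03 -0.000e+00] j [-1.4   0.6  -0.    1.6   0.    0.94 -0.08]
[ 0.51959062 -0.11189742] [ 0.60807039 -0.09149328]
```

Emit:
drive_tool:
  series:
    - [0, 5, -30, 39, 0, 0, 0]
    - [0, 5, -30, 39, 0, 0, 0]
    - [0, 5, -30, 39, 0, 0, 0]
    - [0, 5, -30, 39, 0, 0, 0]
    - [0, 5, -30, 39, 0, 0, 0]

```text
time: 0.6
position: [0.3319, 0.5071, 0.2059]
tool_rot: [0.088, 0.702, -0.088, 0.702]
contact_force: [0.4, 0.7, 0.1]
gripper_width: 0.012
```

Emit:
drive_tool:
  series:
    - [0, 5, -30, 39, 0, 0, 0]
    - [0, 5, -30, 39, 0, 0, 0]
    - [0, 5, -30, 39, 0, 0, 0]
    - [0, 4, -44, 21, 0, 0, 0]
    - [0, 4, -44, 21, 0, 0, 0]

```text
time: 1.1
position: [0.4418, 0.2951, 0.1828]
tool_rot: [0.088, 0.702, -0.088, 0.702]
contact_force: [1.1, -0.2, -0.0]
gripper_width: -0.0002
```

Emit:
drive_tool:
  series:
    - [0, 4, -44, 21, 0, 0, 0]
    - [0, 4, -44, 21, 0, 0, 0]
    - [0, 4, -44, 21, 0, 0, 0]
    - [0, 4, -44, 21, 0, 0, 0]
    - [0, 4, -44, 21, 0, 0, 0]

```text
time: 1.6
position: [0.4886, 0.0561, 0.1631]
tool_rot: [0.088, 0.702, -0.088, 0.702]
contact_force: [1.5, 0.4, -0.2]
gripper_width: 0.0003
```

```bash
python3 - <<'E'
from h import *
plan(0,-130,150,-np.pi/2)
E
```

```text
t 1.6 rail now [-66.5  27.4] z 163.1 f [ 1.5  0.4 -0.2] w 0.3
 shift tool-now [  13.1 -155.2   71.6] shift in goal axes [ 13.1  66.5 157.4] turn tool [1.539 0.    0.   ] j [-0.2   0.43 -0.03  2.19  0.03  0.53  1.06]
```

Emit:
drive_tool:
  series:
    - [0, 3, -40, 20, 0, 0, 0]
    - [0, 3, -40, 20, 0, 0, 0]
    - [0, 3, -40, 18, 0, 0, 0]
    - [0, 0, -25, 10, 0, 0, 0]
    - [0, 0, 0, 0, 0.14, 0, 0]

```text
time: 2.1
position: [0.5184, -0.1045, 0.154]
tool_rot: [0.139, 0.693, -0.14, 0.693]
contact_force: [-0.4, 0.7, 0.0]
gripper_width: -0.0003
```

Emit:
drive_tool:
  series:
    - [0, 0, 0, 0, 0.14, 0, 0]
    - [0, 0, 0, 0, 0.14, 0, 0]
    - [0, 0, 0, 0, 0.14, 0, 0]
    - [0, 0, 0, 0, 0.14, 0, 0]
    - [0, 0, 0, 0, 0.14, 0, 0]

```text
time: 2.6
position: [0.5184, -0.0993, 0.1541]
tool_rot: [0.368, 0.604, -0.368, 0.604]
contact_force: [-0.1, 0.5, -0.7]
gripper_width: -0.0001
```

Emit:
drive_tool:
  series:
    - [0, 0, 0, 0, 0.14, 0, 0]
    - [0, 0, 0, 0, 0.14, 0, 0]
    - [0, 0, 0, 0, 0.14, 0, 0]
    - [0, 0, 0, 0, 0.14, 0, 0]
    - [0, 0, 0, 0, 0.14, 0, 0]

```text
time: 3.1
position: [0.5185, -0.0992, 0.1542]
tool_rot: [-0.553, -0.441, 0.553, -0.441]
contact_force: [-0.3, -0.4, -0.8]
gripper_width: 0.0001
```

Emit:
drive_tool:
  series:
    - [0, 0, 0, 0, 0, 0, 0]

```text
time: 3.2
position: [0.5185, -0.099, 0.154]
tool_rot: [-0.552, -0.442, 0.552, -0.442]
contact_force: [0.9, -0.1, 0.7]
gripper_width: -0.0003
```

```bash
python3 - <<'E'
from h import *
plan(0,-130,150,-np.pi/2)
shot('wrist','w1');shot('top','t1')
E
```

```text
t 3.2 rail now [  -3.9 -117.6] z 154.0 f [ 0.9 -0.1  0.7] w -0.3
 shift tool-now [ 4.   3.9 12.4] shift in goal axes [ 4.   3.9 12.4] turn tool [-0.003  0.     0.001] j [-0.2   0.51  0.41  2.14 -0.37  0.56  0.25]
```

View pics/w1.png

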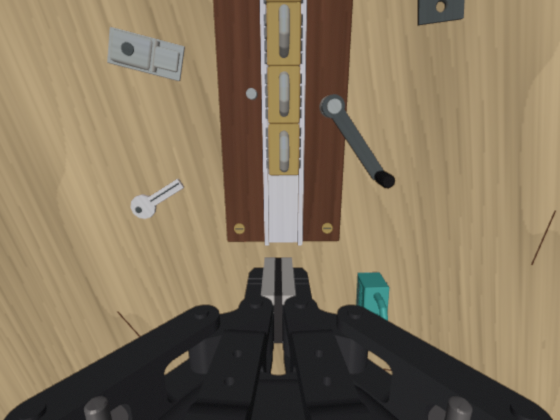

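View pics/t1.png

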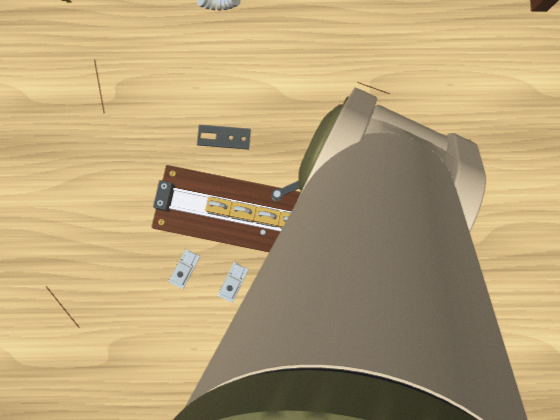

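```bash
cat >> h.py <<'E'
def wproj(f,uv,z):
    D=np.load('pics/'+f+'.npz');c=env.calibration('wrist');T=c['tool_from_camera'];K=c['camera_matrix']
    r=R.from_quat(D['q']);o=r.apply(T[:3,3])+D['p'];d=r.apply(T[:3,:3]@np.linalg.inv(K)@np.array([*uv,1.]))
    return o+d*(z-o[2])/d[2]
E
python3 - <<'E'
from h import *
D=np.load('pics/w1.npz');im=D['im']
cv2.imwrite('pics/w1z.png',cv2.resize(im[0:300,200:420],None,fx=2.6,fy=2.6,interpolation=cv2.INTER_CUBIC)[:780])
for n,uv,z in [('c -55,-160',(227,241),.012),('c 55,-160',(340.5,241),.012),('piv 40,-35',(333,105),.031),('knobtop',(387,180),.056),('lock4 end L',(267.5,174.5),.048),('lock4 end R',(299.5,174.5),.048),('34 L',(267,123),.048),('34R',(300,123),.048),('23 L',(267,65),.048),('pin -25.5 -25',(251,93),.0295),('wall end',(266,244),.024),('wall end',(301,244),.024)]:
    P=wproj('w1',uv,z);print(n,P.round(4),w2r(P).round(1))
E
```

```text
c -55,-160 [ 0.4609 -0.1298  0.012 ] [ -53.4 -160.2]
c 55,-160 [ 0.5684 -0.1539  0.012 ] [  56.7 -160.5]
piv 40,-35 [ 0.5791 -0.0286  0.031 ] [ 40.1 -35.9]
knobtop [ 0.6064 -0.0914  0.056 ] [ 80.4 -91.3]
lock4 end L [ 0.5169 -0.0685  0.048 ] [-12.  -88.2]
lock4 end R [ 0.5416 -0.0741  0.048 ] [ 13.4 -88.3]
34 L [ 0.5255 -0.0302  0.048 ] [-11.9 -48.9]
34R [ 0.5498 -0.0356  0.048 ] [ 13.1 -49. ]
23 L [0.5346 0.0088 0.048 ] [-11.3  -8.9]
pin -25.5 -25 [ 0.5176 -0.0056  0.0295] [-24.8 -26.7]
wall end [ 0.4988 -0.1362  0.024 ] [ -15.1 -158.2]
wall end [ 0.5306 -0.1434  0.024 ] [  17.5 -158.3]
```

View pics/w1z.png

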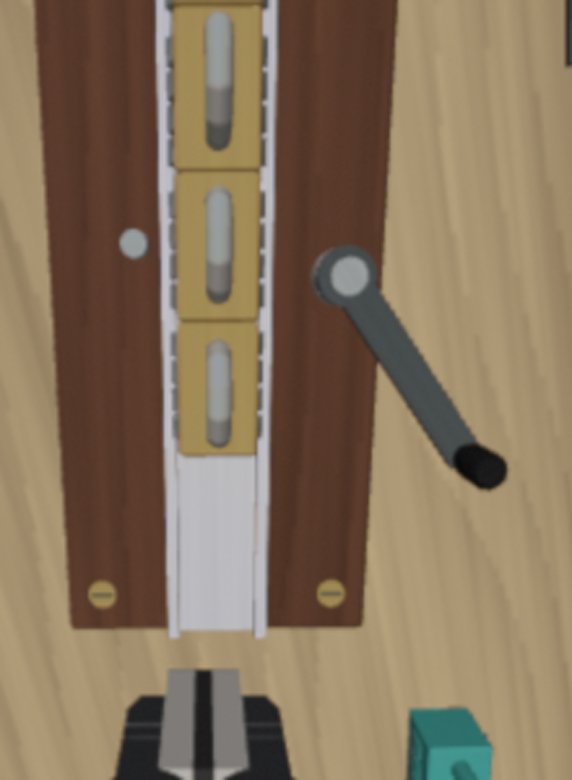

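Emit:
drive_tool:
  series:
    - [0, 40, 4.5, 3, 0, 0, 0]
    - [0, 40, 0, 0, 0, 0, 0]
    - [0, 30, 0, 0, 0, 0, 0]
    - [0, 10, 0, 0, 0, 0, 0]
    - [0, 5, 0, 0, 0, 0, 0]

```text
time: 3.8
position: [0.5219, -0.1034, 0.0286]
tool_rot: [-0.551, -0.443, 0.552, -0.442]
contact_force: [-0.2, -0.3, 0.7]
gripper_width: -0.0004
```

Emit:
drive_tool:
  series:
    - [0, 0, 0, 0, 0, 0, 0]

```text
time: 3.9
position: [0.5225, -0.1034, 0.0297]
tool_rot: [0.552, 0.443, -0.551, 0.443]
contact_force: [0.2, 0.2, 0.4]
gripper_width: -0.0001
```

```bash
python3 - <<'E'
from h import *
plan(0.5,-99,29,-np.pi/2)
E
```

```text
t 3.9 rail now [   1.1 -121.1] z 29.7 f [0.2 0.2 0.4] w -0.1
 shift tool-now [  0.7  -0.6 -22.1] shift in goal axes [  0.7  -0.6 -22.1] turn tool [-0.001 -0.    -0.   ] j [-0.05  0.7   0.21  2.19 -0.5   0.29  0.37]
```

Emit:
drive_tool:
  series:
    - [0, 0, -0.5, -5, 0, 0, 0]
    - [0, 0, 0, -5, 0, 0, 0]
    - [0, 0, 0, -4, 0, 0, 0]
    - [0, 0, 0, -2, 0, 0, 0]
    - [0, 0, 0, -2, 0, 0, 0]

```text
time: 4.4
position: [0.526, -0.085, 0.0296]
tool_rot: [0.552, 0.442, -0.551, 0.443]
contact_force: [-0.2, 0.4, -0.3]
gripper_width: 0.0005
```

Emit:
drive_tool:
  series:
    - [0, 0, 0, -2, 0, 0, 0]
    - [0, 0, 0, -2, 0, 0, 0]
    - [0, 0, 0, -2, 0, 0, 0]
    - [0, 0, 0, -2, 0, 0, 0]
    - [0, 0, 0, -2, 0, 0, 0]

```text
time: 4.9
position: [0.5276, -0.077, 0.0293]
tool_rot: [-0.552, -0.442, 0.552, -0.442]
contact_force: [-1.5, -5.3, 1.4]
gripper_width: -0.0
```

```bash
python3 - <<'E'
from h import *
plan(0.5,-99,29,-np.pi/2)
shot('wrist','w2');plan(0.5,-99,29,-np.pi/2)
E
```

```text
t 4.9 rail now [  0.3 -94.2] z 29.3 f [-1.5 -5.3  1.4] w -0.0
 shift tool-now [0.3 0.2 4.8] shift in goal axes [0.3 0.2 4.8] turn tool [-0.003  0.001 -0.   ] j [-0.11  0.71  0.22  2.19 -0.51  0.29  0.33]
t 4.95 rail now [  0.4 -93.8] z 29.3 f [-1.6 -5.2  1.5] w 0.1
 shift tool-now [0.3 0.1 5.2] shift in goal axes [0.3 0.1 5.2] turn tool [-0.003  0.001 -0.   ] j [-0.11  0.71  0.22  2.19 -0.51  0.29  0.33]
```

View pics/w2.png

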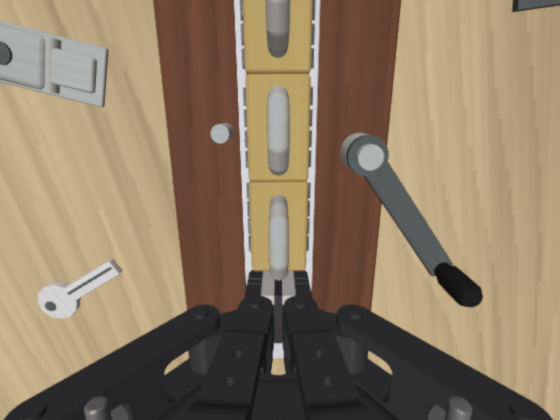

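Emit:
drive_tool:
  series:
    - [0, 0, 0, -2.5, 0, 0, 0]
    - [0, 0, 0, -2.5, 0, 0, 0]
    - [0, 0, 0, -2.5, 0, 0, 0]
    - [0, 0, 0, -2.5, 0, 0, 0]
    - [0, 0, 0, -2.5, 0, 0, 0]

```text
time: 5.45
position: [0.5304, -0.0647, 0.0293]
tool_rot: [-0.552, -0.442, 0.552, -0.442]
contact_force: [-1.6, -5.4, 1.2]
gripper_width: -0.0002
```

Emit:
drive_tool:
  series:
    - [0, 0, 0, -2.5, 0, 0, 0]
    - [0, 0, 0, -2.5, 0, 0, 0]
    - [0, 0, 0, -2.5, 0, 0, 0]
    - [0, 0, 0, -2.5, 0, 0, 0]
    - [0, 0, 0, -2.5, 0, 0, 0]

```text
time: 5.95
position: [0.5332, -0.0525, 0.0293]
tool_rot: [-0.552, -0.442, 0.552, -0.442]
contact_force: [-1.3, -4.6, 1.3]
gripper_width: 0.0003
```

Emit:
drive_tool:
  series:
    - [0, 0, 0, -2.5, 0, 0, 0]
    - [0, 0, 0, -2.5, 0, 0, 0]
    - [0, 0, 0, -2.5, 0, 0, 0]
    - [0, 0, 0, -2.5, 0, 0, 0]
    - [0, 0, 0, -2.5, 0, 0, 0]

```text
time: 6.45
position: [0.5358, -0.0403, 0.0293]
tool_rot: [-0.552, -0.442, 0.552, -0.442]
contact_force: [-1.2, -5.1, 1.6]
gripper_width: -0.0001
```

Emit:
drive_tool:
  series:
    - [0, 0, 0, -2.5, 0, 0, 0]
    - [0, 0, 0, -2.5, 0, 0, 0]
    - [0, 0, 0, -2.5, 0, 0, 0]
    - [0, 0, 0, -2.5, 0, 0, 0]
    - [0, 0, 0, -2, 0, 0, 0]

```text
time: 6.95
position: [0.5385, -0.0286, 0.0293]
tool_rot: [-0.552, -0.442, 0.552, -0.442]
contact_force: [-0.7, -4.8, 1.8]
gripper_width: -0.0001
```

```bash
python3 - <<'E'
from h import *
plan(0.5,-36,29,-np.pi/2)
E
```

```text
t 6.95 rail now [  0.5 -44.6] z 29.3 f [-0.7 -4.8  1.8] w -0.1
 shift tool-now [ 0.3  0.  -8.6] shift in goal axes [ 0.3  0.  -8.6] turn tool [-0.003  0.001 -0.   ] j [-0.22  0.71  0.24  2.18 -0.54  0.31  0.26]
```

Emit:
drive_tool:
  series:
    - [0, 0, 0, -1.5, 0, 0, 0]
    - [0, 0, 0, -1.5, 0, 0, 0]
    - [0, 0, 0, -1, 0, 0, 0]
    - [0, 0, 0, -1, 0, 0, 0]
    - [0, 0, 0, -1, 0, 0, 0]

```text
time: 7.45
position: [0.5397, -0.0229, 0.0293]
tool_rot: [-0.552, -0.442, 0.552, -0.442]
contact_force: [-1.0, -4.7, 2.8]
gripper_width: -0.0001
```

Emit:
drive_tool:
  series:
    - [0, 0, 0, -1, 0, 0, 0]
    - [0, 0, 0, -1, 0, 0, 0]
    - [0, 0, 0, -1, 0, 0, 0]

```text
time: 7.75
position: [0.5402, -0.0206, 0.0294]
tool_rot: [-0.552, -0.441, 0.553, -0.442]
contact_force: [-3.7, -10.0, 1.9]
gripper_width: 0.0001
```

Emit:
drive_tool:
  series:
    - [0, 0, 0, -1, 0, 0, 0]
    - [0, 0, 0, -1, 0, 0, 0]

```text
time: 7.95
position: [0.5402, -0.0205, 0.0294]
tool_rot: [-0.552, -0.44, 0.553, -0.442]
contact_force: [-4.4, -15.4, 2.7]
gripper_width: 0.0
```

Emit:
drive_tool:
  series:
    - [0, 0, 0, -1, 0, 0, 0]
    - [0, 0, 0, 0, 0, 0, 0]

```text
time: 8.15
position: [0.5402, -0.0205, 0.0294]
tool_rot: [-0.552, -0.44, 0.554, -0.442]
contact_force: [-2.8, -17.0, 2.5]
gripper_width: -0.0001
```

```bash
python3 - <<'E'
from h import *
plan(0.5,-36,29,-np.pi/2)
im,d=shot('scene','s2')
cv2.imwrite('pics/s2z.png',cv2.resize(im[150:335,175:385],None,fx=3.2,fy=3.2,interpolation=cv2.INTER_CUBIC))
E
```

```text
t 8.15 rail now [  0.4 -36.3] z 29.4 f [ -2.8 -17.    2.5] w -0.1
 shift tool-now [ 0.4  0.1 -0.3] shift in goal axes [ 0.4  0.1 -0.3] turn tool [-0.007  0.005 -0.001] j [-0.24  0.71  0.25  2.17 -0.54  0.31  0.25]
```

View pics/s2z.png

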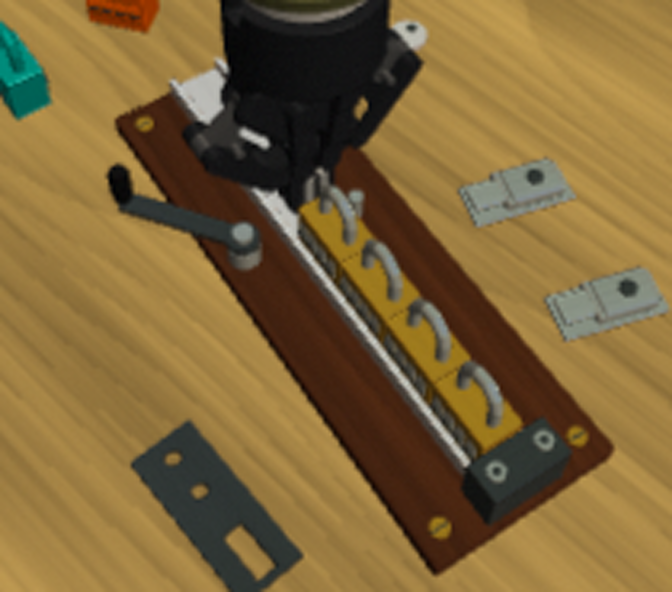

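Emit:
drive_tool:
  series:
    - [0, 0, 0, 4, 0, 0, 0]
    - [0, 0, 0, 6, 0, 0, 0]
    - [0, 0, 0, 20, 0, 0, 0]
    - [0, -40, 0, 5, 0, 0, 0]
    - [0, -40, 0, 0, 0, 0, 0]

```text
time: 8.7
position: [0.5326, -0.051, 0.1094]
tool_rot: [-0.551, -0.443, 0.553, -0.441]
contact_force: [0.2, 0.1, -0.3]
gripper_width: -0.0001
```

Emit:
drive_tool:
  series:
    - [0, 0, 40, 0, -0.14, 0, 0]
    - [0, 0, 0, 0, -0.14, 0, 0]
    - [0, 0, 0, 0, -0.14, 0, 0]
    - [0, 0, 0, 0, -0.14, 0, 0]
    - [0, 0, 0, 0, -0.14, 0, 0]

```text
time: 9.2
position: [0.5727, -0.058, 0.1093]
tool_rot: [0.365, 0.606, -0.364, 0.606]
contact_force: [-0.2, -0.9, -0.8]
gripper_width: -0.0001
```

Emit:
drive_tool:
  series:
    - [0, 0, 0, 0, -0.14, 0, 0]
    - [0, 0, 0, 0, -0.14, 0, 0]
    - [0, 0, 0, 0, -0.14, 0, 0]
    - [0, 0, 0, 0, -0.14, 0, 0]
    - [0, 0, 0, 0, -0.14, 0, 0]

```text
time: 9.7
position: [0.5727, -0.0582, 0.1093]
tool_rot: [0.135, 0.694, -0.135, 0.694]
contact_force: [-0.4, -0.8, -0.7]
gripper_width: -0.0003
```

```bash
python3 - <<'E'
from h import *
plan(107,-76,110,0)
im,d=shot('wrist','w3')
E
```

```text
t 9.7 rail now [ 40.3 -66.1] z 109.3 f [-0.4 -0.8 -0.7] w -0.3
 shift tool-now [-0.7  1.2 67.5] shift in goal axes [-0.7 -9.9 66.7] turn tool [-0.166 -0.    -0.001] j [ 0.01  0.59 -0.01  2.05  0.01  0.51  1.18]
```

View pics/w3.png

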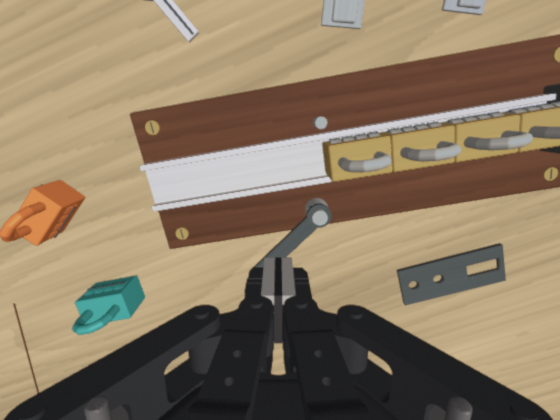

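Emit:
drive_tool:
  series:
    - [0, 0, 5, 35, 0, 0, 0]
    - [0, 0, 0, 33, -0.135, 0, 0]
    - [0, 0, 0, 0, -0.135, 0, 0]
    - [0, 0, 0, 0, -0.135, 0, 0]
    - [0, 0, 0, 0, -0.135, 0, 0]

```text
time: 10.25
position: [0.6375, -0.0795, 0.1091]
tool_rot: [-0.054, 0.705, 0.054, 0.705]
contact_force: [-0.2, -0.6, -0.4]
gripper_width: 0.0
```

Emit:
drive_tool:
  series:
    - [0, 0, 0, 0, -0.135, 0, 0]
    - [0, 0, 0, 0, -0.135, 0, 0]
    - [0, 0, 0, 0, 0, 0, 0]

```text
time: 10.55
position: [0.6374, -0.0798, 0.1092]
tool_rot: [-0.147, 0.692, 0.148, 0.692]
contact_force: [0.6, 0.0, 0.6]
gripper_width: 0.0
```

```bash
python3 - <<'E'
from h import *
plan(107.5,-72,38,np.radians(36.7))
im,d=shot('wrist','w4')
E
```

```text
t 10.55 rail now [108.1 -73.3] z 109.2 f [0.6 0.  0.6] w 0.0
 shift tool-now [71.2  1.3  0.3] shift in goal axes [71.2  1.4  0.3] turn tool [-0.003 -0.    -0.001] j [ 0.19  0.66 -0.24  1.88  0.25  0.63  1.79]
```

View pics/w4.png

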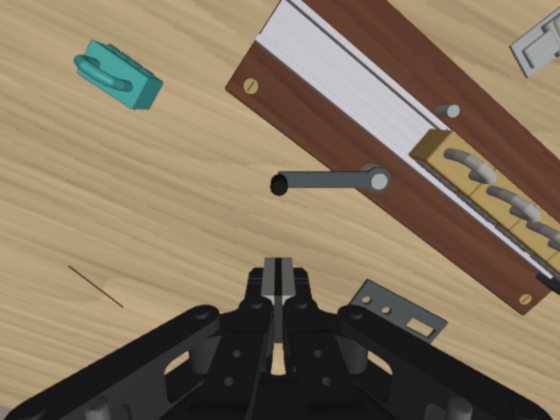

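Emit:
drive_tool:
  series:
    - [0, 35, 1, 0, 0, 0, 0]
    - [0, 30, 0, 0, 0, 0, 0]
    - [0, 6, 0, 0, 0, 0, 0]
    - [0, 0, 0, -5, 0, 0, 0]
    - [0, 0, 0, 0, 0, 0, 0]

```text
time: 11.1
position: [0.6324, -0.0812, 0.0393]
tool_rot: [-0.147, 0.692, 0.147, 0.692]
contact_force: [0.6, -0.4, 0.7]
gripper_width: -0.0
```

```bash
python3 - <<'E'
from h import *
print(w2r(wproj('w4',(279,184),.056)),w2r(wproj('w4',(379,182),.031)))
th=2.21
k=np.array([40.1-70*np.cos(th),-35.5-70*np.sin(th)]);t=np.array([-np.sin(th),np.cos(th)]);g=k-17*t
print(k,g);plan(*g,38,np.radians(36.7))
# body-fixed row for dtheta about pivot
for dt in (.1,.13):
    P=np.array([40.1,-35.5]);c=lambda th:P+70*np.array([-np.cos(th),-np.sin(th)])-17.3*np.array([-np.sin(th),np.cos(th)])
    d=c(th-dt)-c(th);a=np.arctan2(-t[1],-t[0]);z=np.array([np.cos(a),np.sin(a)]);y=np.array([-z[1],z[0]])
    print(dt,'y',d@y,'z',d@z)
E
```

```text
[ 79.85227951 -94.25954865] [ 40.85171314 -34.82863004]
[ 81.85895652 -91.67997464] [ 95.50266465 -81.53851377]
t 11.1 rail now [103.5 -75.7] z 39.3 f [ 0.6 -0.4  0.7] w -0.0
 shift tool-now [ 1.3  0.1 -9.9] shift in goal axes [ 1.3  0.1 -9.9] turn tool [-0.005  0.     0.001] j [ 0.17  0.75 -0.2   1.93  0.29  0.5   1.76]
0.1 y -1.3774096774519236 z -7.074767105968133
0.13 y -1.6520032273558902 z -9.220369222112794
```

Emit:
drive_tool:
  series:
    - [0, 0, 0, -5, 0, 0, 0]
    - [0, 0, 0, -4, 0, 0, 0]
    - [0, 0, -1.4, -7, 0.1, 0, 0]
    - [0, 0, -1.4, -7, 0.1, 0, 0]
    - [0, 0, -1.4, -7, 0.1, 0, 0]

```text
time: 11.6
position: [0.6059, -0.0957, 0.0392]
tool_rot: [-0.041, 0.705, 0.041, 0.707]
contact_force: [0.4, 1.0, -0.6]
gripper_width: 0.0001
```

```bash
cat >> h.py <<'E'
def keep():
    o=env.get_obs();zz=R.from_quat(o['tool_rot']).as_matrix()[:,2];a=np.arctan2(zz[1],zz[0])-RP[2]
    p=w2r(o['position'])-np.array([40.1,-35.5]);z=np.array([np.cos(a),np.sin(a)]);y=np.array([-z[1],z[0]])
    print('th from tool yaw',round(a+np.pi/2,3),'pivot-rel along y(want -70)',round(p@y,1),'z (want 17)',round(p@z,1),'zh',o['position'][2],'f',o['contact_force'].round(1),'j',o['joints'].round(2),'t',o['time'])
E
python3 - <<'E'
from h import *
keep()
im,d=shot('scene','s3')
cv2.imwrite('pics/s3z.png',cv2.resize(im[150:335,175:385],None,fx=3.2,fy=3.2,interpolation=cv2.INTER_CUBIC))
E
```

```text
th from tool yaw 1.903 pivot-rel along y(want -70) -70.1 z (want 17) 18.9 zh 0.03922842427210608 f [ 0.4  1.  -0.6] j [ 0.14  0.72 -0.12  1.99  0.19  0.44  1.57] t 11.6
```

View pics/s3z.png

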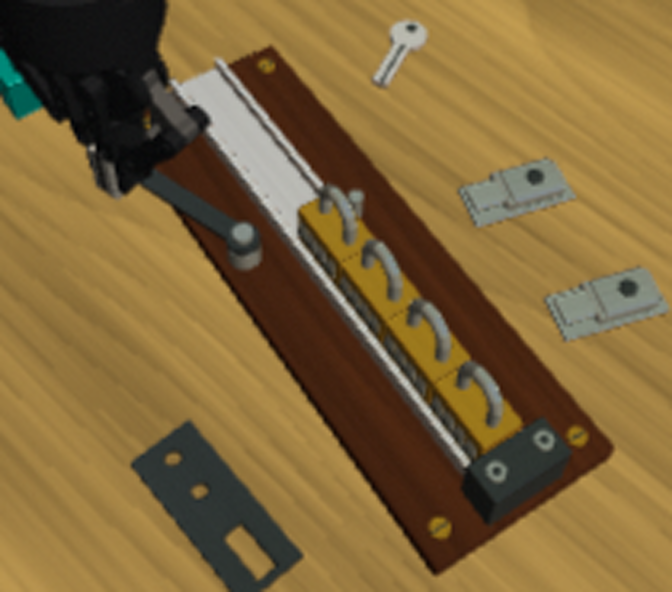

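Emit:
drive_tool:
  series:
    - [0, 0, -1.4, -7, 0.1, 0, 0]
    - [0, 0, -1.4, -7, 0.1, 0, 0]
    - [0, 0, -1.4, -7, 0.1, 0, 0]
    - [0, 0, -1.4, -7, 0.1, 0, 0]
    - [0, 0, -1.4, -7, 0.1, 0, 0]

```text
time: 12.15
position: [0.5709, -0.0996, 0.039]
tool_rot: [0.134, 0.694, -0.134, 0.695]
contact_force: [-0.4, -0.2, 0.1]
gripper_width: -0.0001
```

Emit:
drive_tool:
  series:
    - [0, 0, -1.4, -7, 0.1, 0, 0]
    - [0, 0, -1.4, -7, 0.1, 0, 0]
    - [0, 0, -1.4, -7, 0.1, 0, 0]
    - [0, 0, -1.4, -7, 0.1, 0, 0]
    - [0, 0, -1.4, -7, 0.1, 0, 0]

```text
time: 12.65
position: [0.538, -0.0863, 0.039]
tool_rot: [0.302, 0.639, -0.302, 0.64]
contact_force: [0.0, -1.0, -0.2]
gripper_width: -0.0001
```

```bash
python3 - <<'E'
from h import *
keep()
im,d=shot('scene','s4')
cv2.imwrite('pics/s4z.png',cv2.resize(im[120:335,175:385],None,fx=2.8,fy=2.8,interpolation=cv2.INTER_CUBIC)[:600])
E
```

```text
th from tool yaw 0.906 pivot-rel along y(want -70) -68.6 z (want 17) 18.7 zh 0.038957778767298945 f [ 0.  -1.  -0.2] j [-0.01  0.68  0.1   2.16 -0.21  0.31  0.96] t 12.65
```

View pics/s4z.png

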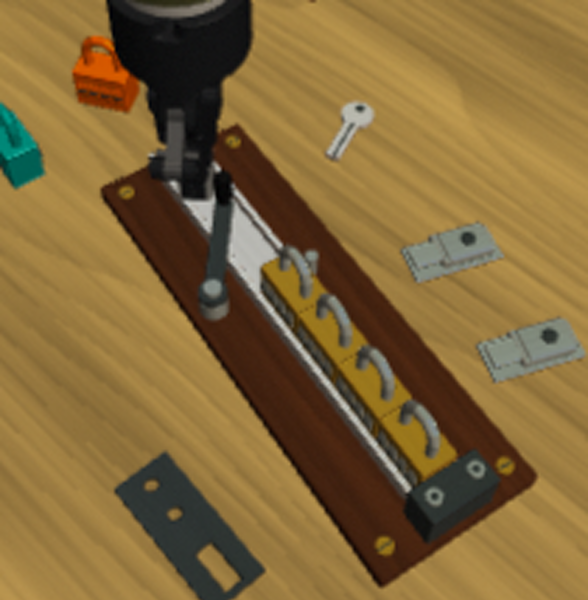

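Emit:
drive_tool:
  series:
    - [0, 0, -1.6, -7, 0.1, 0, 0]
    - [0, 0, -1.6, -7, 0.1, 0, 0]
    - [0, 0, -1.6, -7, 0.1, 0, 0]
    - [0, 0, -1.6, -7, 0.1, 0, 0]
    - [0, 0, -1.6, -7, 0.1, 0, 0]

```text
time: 13.2
position: [0.515, -0.0592, 0.0388]
tool_rot: [0.451, 0.545, -0.45, 0.546]
contact_force: [0.6, -0.5, 0.2]
gripper_width: 0.0003
```

Emit:
drive_tool:
  series:
    - [0, 0, -1, -5, 0.07, 0, 0]
    - [0, 0, -1, -5, 0.07, 0, 0]
    - [0, 0, -0.7, -4, 0.06, 0, 0]
    - [0, 0, -0.6, -3.5, 0.05, 0, 0]
    - [0, 0, 0, 0, 0, 0, 0]

```text
time: 13.7
position: [0.5098, -0.0416, 0.0386]
tool_rot: [0.514, 0.486, -0.514, 0.486]
contact_force: [0.1, 0.9, 0.1]
gripper_width: 0.0002
```

```bash
python3 - <<'E'
from h import *
keep()
E
```

```text
th from tool yaw 0.161 pivot-rel along y(want -70) -68.4 z (want 17) 17.2 zh 0.03862379443370223 f [0.1 0.9 0.1] j [-0.19  0.68  0.24  2.24 -0.57  0.28  0.49] t 13.7
```

Emit:
drive_tool:
  series:
    - [0, 0, -0.5, -2.5, 0.035, 0, 0]
    - [0, 0, -0.5, -2.5, 0.035, 0, 0]
    - [0, 0, -0.5, -2.5, 0.035, 0, 0]
    - [0, 0, -0.3, -2, 0.03, 0, 0]
    - [0, 0, 0, -1, 0.02, 0, 0]

```text
time: 14.2
position: [0.5089, -0.0313, 0.0383]
tool_rot: [-0.551, -0.443, 0.551, -0.443]
contact_force: [-0.7, -0.5, -0.1]
gripper_width: -0.0001
```

Emit:
drive_tool:
  series:
    - [0, 0, 0, -1, 0, 0, 0]
    - [0, 0, 0, -1, 0, 0, 0]

```text
time: 14.4
position: [0.5093, -0.03, 0.0383]
tool_rot: [-0.55, -0.444, 0.551, -0.444]
contact_force: [-1.5, -4.7, -0.7]
gripper_width: 0.0002
```

```bash
python3 - <<'E'
from h import *
keep()
E
```

```text
th from tool yaw 0.003 pivot-rel along y(want -70) -67.9 z (want 17) 16.5 zh 0.03826225206349225 f [-1.5 -4.7 -0.7] j [-0.24  0.69  0.27  2.24 -0.64  0.29  0.38] t 14.4
```

Force is rising near the dead stop; press a little more.

Emit:
drive_tool:
  series:
    - [0, 0, 0, -1, 0, 0, 0]
    - [0, 0, 0, -1, 0, 0, 0]
    - [0, 0, 0, 0, 0, 0, 0]

```text
time: 14.7
position: [0.5092, -0.0298, 0.0383]
tool_rot: [-0.55, -0.443, 0.552, -0.444]
contact_force: [-1.8, -8.2, -0.2]
gripper_width: 0.0001
```

```bash
python3 - <<'E'
from h import *
keep()
E
```

```text
th from tool yaw 0.001 pivot-rel along y(want -70) -67.9 z (want 17) 16.5 zh 0.03826933987679389 f [-1.8 -8.2 -0.2] j [-0.24  0.69  0.28  2.24 -0.64  0.29  0.38] t 14.7
```

Stopped dead. Retract gently, rise and swing clear to look.

Emit:
drive_tool:
  series:
    - [0, 0, 0, 3, 0, 0, 0]
    - [0, 0, 0, 4, 0, 0, 0]
    - [0, 0, 0, 15, 0, 0, 0]
    - [0, -25, 0, 10, 0, 0, 0]
    - [0, -40, 0, 0, 0, 0, 0]

```text
time: 15.2
position: [0.5017, -0.0605, 0.1026]
tool_rot: [-0.55, -0.444, 0.552, -0.442]
contact_force: [0.4, 0.6, 0.8]
gripper_width: 0.0003
```

Emit:
drive_tool:
  series:
    - [0, -40, 0, 0, 0, 0, 0]
    - [0, -40, 0, 15, 0, 0, 0]
    - [0, 0, 0, 40, 0, 0, 0]
    - [0, 0, 0, 40, 0, 0, 0]
    - [0, 0, 0, 0, 0, 0, 0]

```text
time: 15.7
position: [0.4819, -0.1566, 0.1844]
tool_rot: [0.552, 0.441, -0.552, 0.443]
contact_force: [0.8, 0.3, 0.2]
gripper_width: -0.0001
```

```bash
python3 - <<'E'
from h import *
keep()
im,d=shot('scene','s5')
cv2.imwrite('pics/s5z.png',cv2.resize(im[150:335,175:385],None,fx=3.2,fy=3.2,interpolation=cv2.INTER_CUBIC))
im,d=shot('wrist','w5')
im,d=shot('top','t5')
cv2.imwrite('pics/t5z.png',cv2.resize(im[155:280,145:360],None,fx=3.7,fy=3.7,interpolation=cv2.INTER_CUBIC))
E
```

```text
th from tool yaw -0.002 pivot-rel along y(want -70) -66.9 z (want 17) 146.5 zh 0.1843956820930527 f [0.8 0.3 0.2] j [-0.19  0.46  0.56  2.17 -0.41  0.62  0.44] t 15.7
```

View pics/s5z.png

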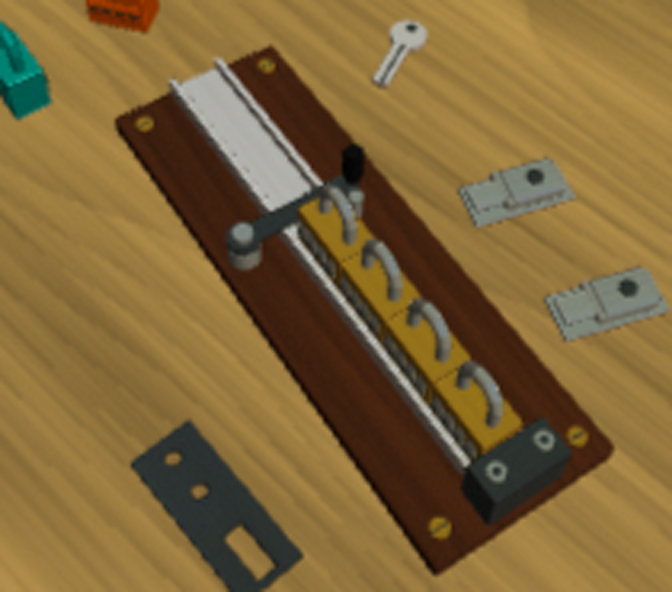

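View pics/w5.png

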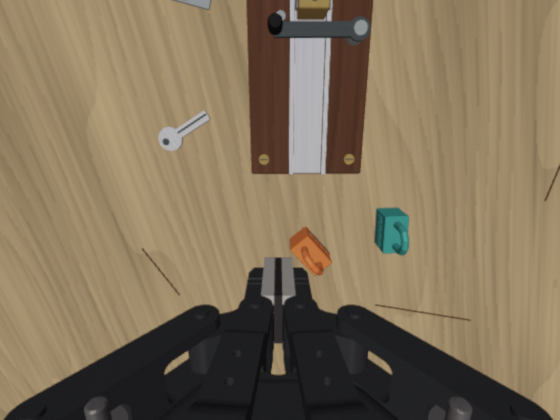

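View pics/t5z.png

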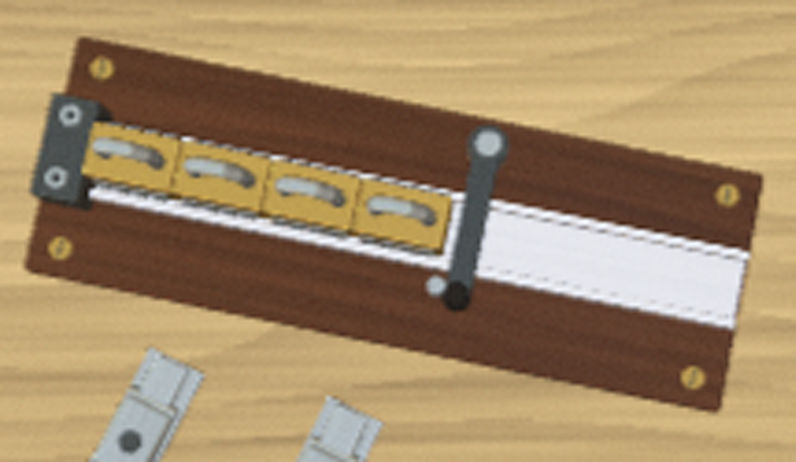

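```bash
python3 - <<'E'
from h import *
def u(z):return (np.array(z)+.5)/3.7-.5+np.array((145,155))
k=w2r(unproj('top',*u((457,294)),.056));p=w2r(unproj('top',*u((488,144)),.037));print(k,p,np.arctan2(p[1]-k[1],p[0]-k[0]))
for z in [(450,195),(443,251),(360,178),(268,158),(178,139)]:print(w2r(unproj('top',*u(z),.048)))
k=w2r(wproj('w5',(275.5,24),.056));print(k)
print(env.sign_off())
E
```

```text
[-29.4873339  -36.13504456] [ 39.19009977 -35.45433201] 0.009911410821974796
[ 12.32915938 -24.20798486]
[-12.02948458 -26.25036577]
[11.6467176  15.35255765]
[12.06595524 56.13280395]
[12.23571573 96.07571141]
[-28.77518021 -39.47907231]
the job is handed in; nothing more can be done
None
```

The four padlocks are against the end stop as one row and the keeper is shut behind them. The job was handed in at about 16 s of the 48 s.

- **Padlock row:** I pushed the free end of the last padlock about 63 mm with the shut fingertips. The push force was about 5 N while sliding and rose to 17 N with the tool stalled, so the row is hard against the stop. After backing off, the last padlock's free face measured y = -24 to -26 mm (home is -25 mm). The padlock joints measured 15, 56 and 96 mm against 15, 55 and 95 mm, and the pictures show no gap.
- **Keeper:** I pushed the knob round from about 2.21 rad until it stopped dead, with the force rising to about 8 N. In the top view the keeper measured about 0.01 rad with the knob at (-29.5, -36) mm, against an ideal (-30, -35) mm.
- **A check that disagreed:** one wrist-camera reading put the knob about 4 mm further back, at y = -39.5 mm. It came from the edge of that picture. I trusted the top view, which also shows the arm on its rest pin.
- **Loose items:** the latches, hasp plate and key blank look unmoved in the pictures. The robot was clear of everything at hand-in.

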